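Vent the pressure cooker and take off its valve cap

TASK

On the pressure cooker's lid, swing the release lever into the notch marked by the three raised bars, so that it clicks in and stays. Then unscrew the steam valve cap: nobody remembers which way its short thread runs, so try it gently one way and, if it stops hard, do not force it but try the other, until it is free, then lift it straight off. Finish while still holding the cap in the gripper, at least 6 cm above its seat and still; leave the pitcher, colander and jar where they stand.

Things in the scene. Friction and masses are not known exactly. Their poses are not given: they have to be found in the camera images.
- cooker: Aluminium pressure cooker, 244 mm across, fixed. Origin at the centre of its underside, z up; flat lid at z = 150 mm. Two black side handles reach out along its +x and -x to 167 mm from the axis, z 99 to 117 mm. On the lid: valve cap with its axis at x = 0, y = +55 mm; lever pivot at x = 0, y = -30 mm.
- cap: Steam valve cap: round, aluminium with a rubber edge, 50 mm in diameter, 34 mm high plus a 4 mm black button and pointer on top, about 90 g; grip it across the diameter in any yaw. Origin at the centre of its lower edge (2 mm above the lid when seated), z up, x along the pointer (at the start within 8 degrees of the cooker's x). It turns with almost no friction and has 1 to 2 mm of play.
- valve_seat (a point): Point on the cooker at the centre of the seated cap's lower edge. A hidden short bayonet thread holds the cap; its hand varies. Wrong way: hard stop 5 to 20 degrees from the starting yaw, with up to 15 more of give as play and rubber are pressed (a 20 to 30 N grip then slips; over 150 N on the cooker is forcing). Right way: turns freely, and at 70 to 100 degrees it lifts straight off.
- lever (a joint): Release lever's angle (rad) about its vertical pivot, growing counterclockwise seen from above; stops at -0.05 and 1.5. Starts between 0 and 0.4. The marked notch is at 0.95: a sprung ball snaps in between two bumps (pulls in from about 0.1 rad either side; some 3 N at the knob to pass a bump). Elsewhere it stays where left (about 0.3 N at the knob).
- knob (a point): Centre of the top of the lever's upright black round knob: 16 mm in diameter, 28 mm high (from 20 to 48 mm above the lid), 62 mm from the pivot axis, turning with the lever. Below it the flat steel lever arm, 12 mm wide, lies 14 to 20 mm above the lid.
- pivot (a point): Point on the lever's pivot axis at the lid surface.
- vent_notch (a point): Where point knob is when the lever sits in the marked notch; three short raised black bars on the lid, 74 to 85 mm from the pivot axis, mark this direction.
- pitcher: White ceramic pitcher, 185 mm high, 116 mm across, 750 g, handle at its +y; bystander. Origin at the centre of its underside.
- colander: Steel colander, 90 mm high, 210 mm across, 500 g; bystander. Origin at the centre of its underside.
- jar: Glass jar with a steel lid, 64 mm across, 100 mm high, 300 g; bystander. Origin at the centre of its underside.
Mind the look-alikes: they are no part of the job. What is meant by the cap is not purple or turquoise, and is the smaller of those in its own colour.

How it is judged:
By the outcome, as a careful person would: the job done as asked, in the order asked, and still so for the second after the job is handed in, while the arm keeps its last pose, push and grip.
It also fails if it takes over 58 s, if anything falls off the work surface, if the arm or the gripper's body presses on something with over 40 N, if the wrist force passes 120 N, or if a joint passes its speed limit or range.

ROBOT

A 6-joint arm with a two-finger parallel gripper is mounted at the origin on the work surface. World frame = base frame: x ahead of the robot, y to its left, z up, the work surface at z = 0. Lengths are in m, angles in rad, forces in N, time in s.
With the tool pointing down it reaches from about 0.225 to 0.875 m from the base axis. Payload 3.4 kg.
Tool frame: the origin (TCP) lies between the finger pads; the fingertips stand 22 mm ahead of it and the grasp point (between the pads) lies 3 mm ahead of it (manip.finger_overhang is the distance from the TCP to the fingertips, in m); z points along the fingers, y is the line along which they close (so a half turn about z gives the same grasp; the last joint's range is limited). The gripper opens to 85 mm and grips with 20 to 120 N. Pads are 22 mm wide; open, the fingers measure 114 mm over their backs; the gripper's body (76 mm by 85 mm) begins 54 mm behind the grasp point. The pads swing forward as they close: fully open they stand 13 mm farther back than shut.
Start: joints at [1.067, 0.276, 1.505, -0, 1.361, -0.121], TCP at [0.215, 0.533, 0.253] pointing down, gripper open.
Joint ranges: [-2.89, 2.89], [-0.75, 2.08], [0.22, 2.7], [-1.18, 4.32], [0.11, 2.71], [-2.7, 2.7]. Speed limits (rad/s): [2.57, 2.57, 3.14, 3.14, 3.14, 3.14].

INTERFACE

Orientations are given as a unit quaternion [w, x, y, z].
In Python, from rig import get_state, eyes, order, manip gives the robot as it stands.
- The arm moves only by the tool drive_tool, never from a script. Its argument "rows" is a list of rows, each a list of 4 numbers: the shift along the tool's x, y, z in units of 25 mm (1.0 is 25 mm), then the turn about the tool's z in units of 6 degrees (1.0 is 6 degrees). A call has exactly 8 rows; each row is the pose to reach, as a shift and turn from the pose commanded when the call began, along the tool's axes at that moment; what a row does not reach only later rows make up. A row lasts 1/12 s, in which the tool goes at most 41.7 mm and 7.16 degrees, less where a joint would pass 70% of its speed; a pose out of reach is approached as far as the arm can. A call with a gripper value outside its range is refused whole. "grip" is the finger opening in mm, from 0 to 85.4, set as the call begins (left out, the last holds). The fingers move at their own pace and stop on an object; "newtons" is the grip in N (left out, the last holds). Time passes only in rows, so rows that repeat a pose let the fingers close, or fill a call up. It gives the time, the measured TCP pose, the force, the opening and the grip force at its end, in the units of the state.
- get_state(): the state, without advancing time (a new reading comes with each control period).
- eyes.get_image(name): name is "scene" or "top" or "wrist"; returns (picture, depth): 384x512x3 uint8, red, green, blue; 384x512 float32, m along the optical axis (not along the pixel's ray), 0 where there is no reading.
- eyes.camera_info(name): a dict with "fx", "fy", "cx", "cy" (pixels), "R" (3x3) and "t" (3): a world point X has camera coordinates R X + t. Camera axes: x right, y down, z forward; pixel columns grow to the right and rows downward; lengths in m; the calibration is good to about 2 mm. A picture is of the moment at which its call begins: read the wrist's pose just before it. camera_info takes no time and is no camera call; for the wrist camera it gives the pose at the moment of the call.
- order.sign_off(): hands the job in; it is judged then, once.
The state is a dict: "clock": time; "qpos": joint angles; "qd": joint speeds; "effort": joint torques, N m; "position": TCP position; "ee_rot": TCP orientation; "contact_force": force on the tool from outside, world axes, zero at the start; "moment": the same for the moment, N m; "width": finger opening in m; "gripper_force": force on a finger pad.
Only numpy, scipy, OpenCV 4.12 (cv2) and the standard library are available. Lean on these libraries where they do the work, as an engineer would, in place of code of your own. Each camera call takes 0.05 s, during which the arm holds its last target. There are 200 camera calls.

## Working session

There is one attempt and no reset: what is moved stays moved. The work goes in short steps, Python scripts to look and compute and a tool call to move; the robot and the scene stay as the last step left them, time stands still between calls to the robot, and variables do not carry over. Pictures are saved under pics/ and viewed, at most 10 in all, crops included, and the job is handed in when it is done.

Besides the shell and the picture viewer there is one more tool, called after "Call:" by a JSON object that holds its "api" and its "payload", one argument or row to a line. drive_tool: Moves the arm, as the interface text tells. Its arguments: {"type":"object","properties":{"rows":{"type":"array","items":{"type":"array","items":{"type":"number"}}},"grip":{"type":"number"},"newtons":{"type":"number"}},"required":["rows"]}

```bash
ls; mkdir -p pics; cat > h.py <<'E'
import numpy as np, cv2
from rig import get_state, eyes, order, manip
def snap(n,f):
    ci=eyes.camera_info(n); p,d=eyes.get_image(n)
    cv2.imwrite('pics/'+f+'.png',p[:,:,::-1]); np.savez('pics/'+f+'.npz',p=p,d=d,**{k:ci[k] for k in('fx','fy','cx','cy','R','t')})
def world(f,u,v,d=None,z=None):
    c=np.load('pics/'+f+'.npz'); R=c['R'];t=c['t']
    ray=np.array([(u-c['cx'])/c['fx'],(v-c['cy'])/c['fy'],1.0])
    o=-R.T@t; r=R.T@ray
    if z is not None: s=(z-o[2])/r[2]
    else: s=d if d else float(np.median(c['d'][v-1:v+2,u-1:u+2]))
    return o+s*r
def crop(f,u0,v0,u1,v1,k,out):
    im=cv2.imread('pics/'+f+'.png')[v0:v1,u0:u1]; cv2.imwrite('pics/'+out+'.png',cv2.resize(im,None,fx=k,fy=k,interpolation=cv2.INTER_CUBIC))
E
python3 - <<'E'
from h import *
s=get_state(); print(s); print(manip.__dict__ if hasattr(manip,'__dict__') else dir(manip))
snap('top','top1'); snap('scene','scene1')
a=cv2.imread('pics/top1.png');b=cv2.imread('pics/scene1.png')
E
```

```text
pics
{'clock': 0.0, 'qpos': array([ 1.06697165e+00,  2.76573942e-01,  1.50613169e+00,  3.69249532e-05,
        1.36071820e+00, -1.21006577e-01]), 'qd': array([-0.0005438 ,  0.00099233, -0.00204044,  0.00056181, -0.00243185,
       -0.00055043]), 'effort': array([ 5.36019706e-04, -4.16772366e+01, -2.45806700e+01, -4.01879106e-04,
        1.11515424e-02, -2.55236046e-05]), 'position': array([0.21453943, 0.53294351, 0.25245227]), 'ee_rot': array([-2.98593385e-04,  1.90246115e-01,  9.81736002e-01, -8.65721421e-04]), 'contact_force': array([ 0.41318178, -0.41992964, -0.32216639]), 'moment': array([-0.0320015 ,  0.02787601, -0.0139816 ]), 'gripper_force': 0.0, 'width': 0.08543221429923457}
{}
```

View pics/top1.png

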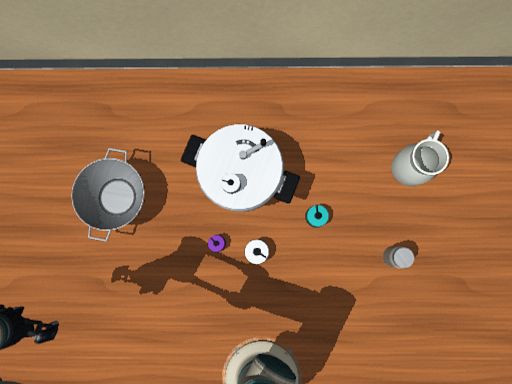

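View pics/scene1.png

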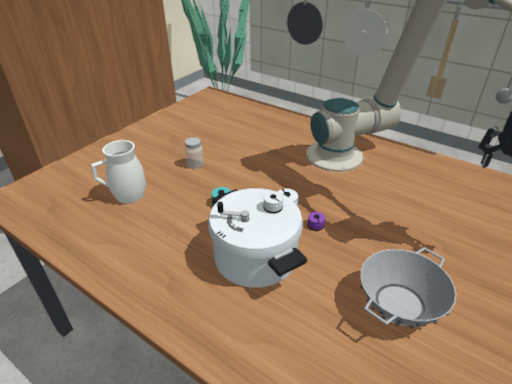

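The top picture shows the cooker at (240,167). Candidates for the cap are white on the lid (231,183), a larger white one on the table (257,252), purple (217,243) and turquoise (318,216). The one on the lid fits the description. The lever knob is near (263,142), with the pivot near (243,155) and the bars near (248,128). Next is a close crop to check the choice.

```bash
python3 - <<'E'
from h import *
crop('top1',175,110,305,220,6,'c1')
for u,v in [(240,195),(210,150),(270,180),(250,200),(231,183),(257,252),(263,142),(243,155),(288,187),(194,151)]:
    print((u,v),world('top1',u,v).round(4))
c=np.load('pics/top1.npz'); print(c['fx'],c['cx'],c['cy'],c['R'].round(3),c['t'])
# lid circle fit from depth
d=c['d'];R=c['R'];t=c['t'];vv,uu=np.mgrid[0:384,0:512]
P=(np.stack([(uu-c['cx'])/c['fx']*d,(vv-c['cy'])/c['fy']*d,d],-1)-t)@R
m=(abs(P[...,2]-.15)<.006)&(uu>150)&(uu<330)&(vv>90)&(vv<230)
q=P[m]; print(m.sum(),np.median(q[:,2]))
pts=q[:,:2].astype(np.float32); 
e=cv2.minEnclosingCircle(pts);print(e)
E
```

```text
(240, 195) [0.5193 0.0555 0.1508]
(210, 150) [0.6438 0.1383 0.1503]
(270, 180) [ 0.5603 -0.0259  0.149 ]
(250, 200) [0.5056 0.0284 0.1514]
(231, 183) [0.5463 0.0768 0.1901]
(257, 252) [0.3642 0.0113 0.0544]
(263, 142) [ 0.6534 -0.0072  0.1984]
(243, 155) [0.6246 0.0465 0.1726]
(288, 187) [ 0.5452 -0.0764  0.1186]
(194, 151) [0.6486 0.1878 0.1185]
403.264845170357 259.7202998014312 198.06497564495172 [[-0.002 -1.    -0.011]
 [-0.994  0.003 -0.11 ]
 [ 0.11   0.011 -0.994]] [0.00462702 0.52428658 1.18272814]
5207 0.15069646601819167
((0.5979449152946472, 0.05911286175251007), 0.11905301362276077)
```

View pics/c1.png

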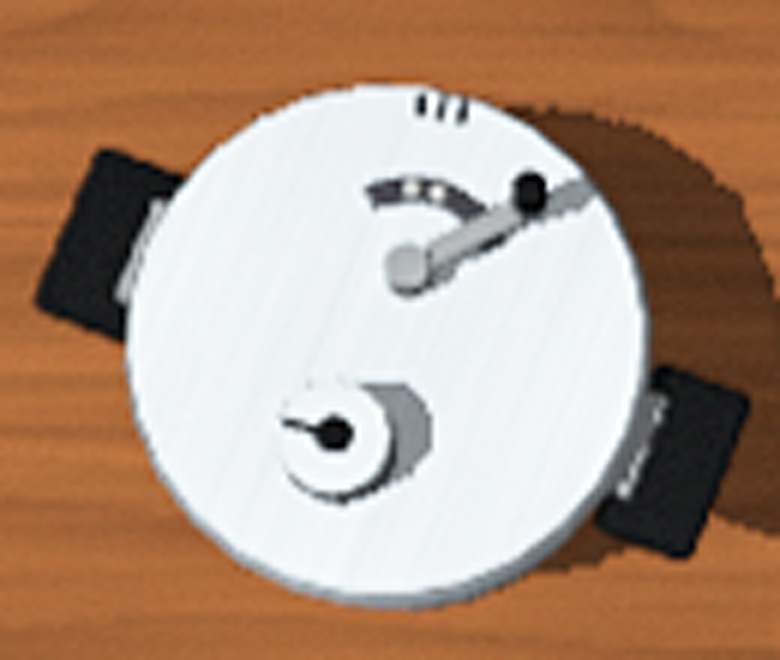

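The crop confirms it: the smaller white/aluminium cap, with its pointer near cooker +x, sits on the lid at crop (335,432). The knob is at crop (530,190), the pivot at (408,270), the bars at (442,108) and the bump plate around (425,190). The lever must swing counterclockwise (right to up in the picture).

```bash
cat >> h.py <<'E'
from scipy.spatial.transform import Rotation as Ro
def tool(s=None):
    s=s or get_state(); q=s['ee_rot']; return s['position'],Ro.from_quat([q[1],q[2],q[3],q[0]]).as_matrix()
def rel(target,yaw=None):
    """units of shift; yaw = world angle of tool y (mod 180), deg"""
    p,R=tool(); sh=R.T@(np.array(target)-p)/.025
    cur=np.degrees(np.arctan2(R[1,1],R[0,1])); tu=0
    if yaw is not None: tu=-((yaw-cur+90)%180-90)/6
    return sh.round(3),'turn',round(tu,2),'yaw now',round(cur,2)
E
python3 - <<'E'
from h import *
ci=eyes.camera_info('wrist'); p,R=tool()
print('cam in tool',R.T@(-ci['R'].T@ci['t']-p),'\n',(ci['R']@R).round(3),ci['fx'])
f=lambda u,v:(175+u/6,110+v/6)
piv=world('top1',*f(408,270),z=.172);k=world('top1',*f(530,188),z=.198);n=world('top1',*f(442,108),z=.152);cap=world('top1',*f(335,432),z=.190)
print(piv,k,n,cap)
a=lambda x:np.degrees(np.arctan2(x[1]-piv[1],x[0]-piv[0]))
print(a(k),a(n))
print(rel([.54,.06,.34],68))
print(R.round(3))
E
```

```text
cam in tool [ 0.07986796 -0.00137495 -0.11977737] 
 [[ 0.001  1.    -0.001]
 [-0.951  0.001 -0.308]
 [-0.308  0.001  0.951]] 323.0878362444505
[0.62473264 0.04655158 0.172     ] [ 0.65529582 -0.00809177  0.198     ] [0.70471505 0.03223937 0.152     ] [0.54896585 0.0772324  0.19      ]
-60.780792167617385 -10.145248052240555
(array([-19.141, -12.694,  -3.481]), 'turn', np.float64(0.01), 'yaw now', np.float64(68.07))
[[-0.928  0.374 -0.001]
 [ 0.374  0.928 -0.001]
 [ 0.    -0.002 -1.   ]]
```

Call:
{"api": "drive_tool", "payload": {
  "rows": [
    [-0.5,-0.2,-0.5,0],
    [-1.5,-0.7,-1.2,0],
    [-2.7,-1.3,-2,0],
    [-4,-2,-3,0],
    [-5.2,-2.6,-3.5,0],
    [-6.5,-3.3,-3.5,0],
    [-7.8,-3.9,-3.5,0],
    [-9,-4.5,-3.5,0]
  ]
}}

```text
clock: 0.77
position: [0.3824, 0.3434, 0.3409]
ee_rot: [0.0, 0.19, 0.982, 0.0]
contact_force: [0.6, 0.4, -0.7]
width: 0.0853
gripper_force: 0.0
```

Call:
{"api": "drive_tool", "payload": {
  "rows": [
    [-1.3,-0.6,0,0],
    [-2.6,-1.3,0,0],
    [-3.9,-1.9,0,0],
    [-5.2,-2.6,0,0],
    [-6.5,-3.3,0,0],
    [-7.8,-3.9,0,0],
    [-9,-4.5,0,0],
    [-10,-5,0,0]
  ]
}}

```text
clock: 1.43
position: [0.568, 0.1334, 0.3401]
ee_rot: [-0.0, 0.191, 0.982, -0.0]
contact_force: [0.9, 0.7, -0.2]
width: 0.0854
gripper_force: 0.0
```

Call:
{"api": "drive_tool", "payload": {
  "rows": [
    [-1,-0.5,0,0],
    [-2,-1,0,0],
    [-3,-1.5,0,0],
    [-4,-2,0,0],
    [-4.4,-2.2,0,0],
    [-4.7,-2.4,0,0],
    [-4.7,-2.4,0,0],
    [-4.7,-2.4,0,0]
  ],
  "grip": 50
}}

```text
clock: 2.1
position: [0.6526, 0.0368, 0.3406]
ee_rot: [-0.001, 0.19, 0.982, 0.0]
contact_force: [-0.3, 0.2, 0.5]
width: 0.0499
gripper_force: 0.0
```

```bash
python3 - <<'E'
from h import *
s=get_state();print(s['clock'],s['position'],s['qpos'].round(3),s['width'])
snap('wrist','w1')
E
```

```text
2.1 [0.65263827 0.0368066  0.34057495] [-5.100e-02  3.690e-01  1.156e+00  1.000e-03  1.618e+00 -1.239e+00] 0.049949778824077
```

View pics/w1.png

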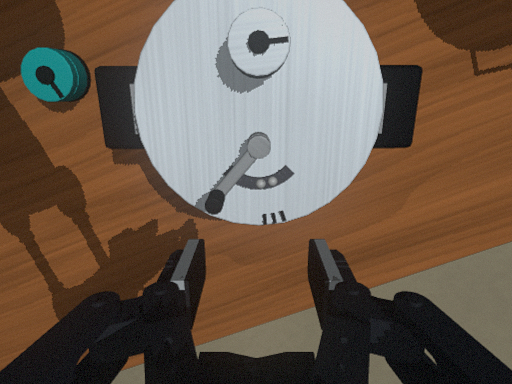

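The wrist picture shows the cap button at (259,41) with its pointer to the right, the pivot at (259,145), the knob near (215,201), the notch bumps at (267,183) and the bars at (274,217). I need an enlarged crop for the pixels.

```bash
python3 - <<'E'
from h import *
crop('w1',190,0,300,230,2.6,'c0')
im=cv2.imread('pics/w1.png')
a=cv2.resize(im[130:225,195:295],None,fx=6,fy=6,interpolation=cv2.INTER_CUBIC)
b=cv2.resize(im[0:85,220:300],None,fx=4,fy=4,interpolation=cv2.INTER_CUBIC)
o=np.zeros((600,800,3),np.uint8);o[:570,:480]=a[:, :480];o[:340,480:800]=b;cv2.imwrite('pics/c2.png',o)
E
```

```text
(no output)
```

View pics/c2.png

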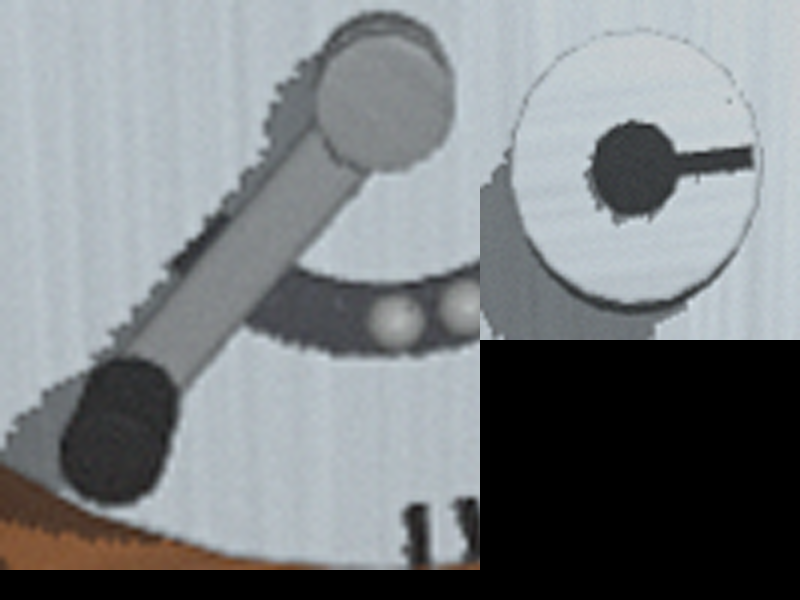

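The crop shows the knob top at (213.8,205.8), the pivot at (259.2,147.2), the bumps at (261.2,183.3) and (272,180.5), and the cap button at (259.2,41.2).

```bash
python3 - <<'E'
from h import *
W=lambda u,v,z:world('w1',u,v,z=z)
k=W(213.8,205.8,.198);p=W(259.2,147.2,.172);n=W(274,217,.151);cap=W(259.4,41.5,.188)
print('k',k,'p',p,'bars',n,'cap',cap)
print('bars r',np.hypot(*(n-p)[:2]),'knob r',np.hypot(*(k-p)[:2]),'cap-piv',np.hypot(*(cap-p)[:2]))
a=lambda x:np.degrees(np.arctan2(x[1]-p[1],x[0]-p[0]))
b=(W(261.2,183.3,.16)+W(272,180.5,.16))/2
print('ang knob',a(k),'bars',a(n),'bumps',a(b),np.hypot(*(b-p)[:2]),'cap dir',a(cap))
for ang in (a(k),a(n)):
    t=np.radians(ang); q=p[:2]+.062*np.array([np.cos(t),np.sin(t)])
    print('knob pos',q)
    print(rel([q[0],q[1],.25],ang+90),rel([q[0],q[1],.25],ang))
print(world('w1',214,206),world('w1',259,147),world('w1',245,40))
E
```

```text
k [ 0.65705161 -0.00585638  0.198     ] p [0.62864593 0.04813021 0.172     ] bars [0.70571514 0.03415277 0.151     ] cap [0.54942971 0.07967009 0.188     ]
bars r 0.07832644254557808 knob r 0.06100356629499893 cap-piv 0.08526414254783506
ang knob -62.24836890150458 bars -10.279559057263725 bumps -10.321390710164318 0.03690550503686479 cap dir 158.29006721562357
knob pos [ 0.65751559 -0.0067382 ]
(array([-0.848, -1.558,  3.634]), 'turn', np.float64(6.73), 'yaw now', np.float64(68.12)) (array([-0.848, -1.558,  3.634]), 'turn', np.float64(-8.27), 'yaw now', np.float64(68.12))
knob pos [0.68965075 0.03706624]
(array([-1.387,  0.547,  3.635]), 'turn', np.float64(-1.93), 'yaw now', np.float64(68.12)) (array([-1.387,  0.547,  3.635]), 'turn', np.float64(13.07), 'yaw now', np.float64(68.12))
[ 0.65742867 -0.00589966  0.19752546] [0.62841372 0.04802909 0.1719796 ] [0.54390597 0.06980905 0.18475741]
```

Call:
{"api": "drive_tool", "payload": {
  "rows": [
    [-0.2,-0.3,0.2,0.9],
    [-0.4,-0.6,0.5,1.9],
    [-0.6,-0.9,1,2.9],
    [-0.8,-1.2,1.5,4],
    [-0.83,-1.55,2,5],
    [-0.83,-1.55,2.5,6],
    [-0.83,-1.55,3,6.7],
    [-0.83,-1.55,3,6.7]
  ]
}}

```text
clock: 2.82
position: [0.6558, -0.006, 0.2636]
ee_rot: [-0.003, 0.516, 0.857, -0.001]
contact_force: [-0.6, -0.1, 0.2]
width: 0.0503
gripper_force: 0.0
```

```bash
python3 - <<'E'
from h import *
print(rel([.6573,-.0063,.197],27.75),get_state()['qpos'])
E
```

```text
(array([-0.049,  0.058,  2.663]), 'turn', np.float64(0.02), 'yaw now', np.float64(27.88)) [-1.15496483e-01  3.96780694e-01  1.29672009e+00  6.58597654e-04
  1.45331976e+00 -6.02205266e-01]
```

Call:
{"api": "drive_tool", "payload": {
  "rows": [
    [-0.03,0.03,0.5,0],
    [-0.05,0.06,1,0],
    [-0.05,0.06,1.5,0],
    [-0.05,0.06,2,0],
    [-0.05,0.06,2.4,0],
    [-0.05,0.06,2.6,0],
    [-0.05,0.06,2.65,0],
    [-0.05,0.06,2.65,0]
  ]
}}

```text
clock: 3.48
position: [0.66, -0.0075, 0.1998]
ee_rot: [0.0, 0.516, 0.857, 0.0]
contact_force: [0.5, 0.0, 0.5]
width: 0.05
gripper_force: 0.0
```

Call:
{"api": "drive_tool", "payload": {
  "rows": [
    [0,0,0,0],
    [0,0,0,0],
    [0,0,0,0],
    [0,0,0,0],
    [0,0,0,0],
    [0,0,0,0],
    [0,0,0,0],
    [0,0,0,0]
  ],
  "grip": 10,
  "newtons": 25
}}

```text
clock: 4.15
position: [0.6604, -0.0081, 0.2004]
ee_rot: [0.001, 0.516, 0.857, 0.0]
contact_force: [-0.5, 0.1, 7.1]
width: 0.0151
gripper_force: 25.4
```

```bash
python3 - <<'E'
from h import *
s=get_state();p,R=tool(s);print(s['clock'],p,s['width'],s['gripper_force'],s['contact_force'],rel(p))
piv=np.array([.6286,.0481]);c=p[:2];print(np.hypot(*(c-piv)),np.degrees(np.arctan2(*(c-piv)[::-1])))
# arc steps in tool axes about pivot
r0=c-piv
for d in (6,12,18,24,30,36,42,48,52,54):
    t=np.radians(d);M=np.array([[np.cos(t),-np.sin(t)],[np.sin(t),np.cos(t)]])
    dd=np.append(M@r0-r0,0); print(d,(R.T@dd/.025).round(2))
E
```

```text
4.15 [ 0.66036668 -0.00806708  0.20035598] 0.015087520271043391 25.44743835926056 [-0.52184333  0.11418343  7.0928122 ] (array([0., 0., 0.]), 'turn', 0, 'yaw now', np.float64(27.86))
0.06452800162442957 -60.508593673824386
6 [0.02 0.27 0.  ]
12 [0.07 0.53 0.  ]
18 [0.15 0.79 0.  ]
24 [0.25 1.04 0.  ]
30 [0.38 1.28 0.  ]
36 [0.54 1.5  0.  ]
42 [0.71 1.71 0.  ]
48 [0.91 1.89 0.  ]
52 [1.05 2.   0.  ]
54 [1.12 2.06 0.  ]
```

Call:
{"api": "drive_tool", "payload": {
  "rows": [
    [0,0.09,-0.05,-0.3],
    [0.02,0.27,-0.05,-1],
    [0.05,0.44,-0.05,-1.7],
    [0.1,0.62,-0.05,-2.4],
    [0.17,0.83,-0.05,-3.1],
    [0.25,1.04,-0.05,-4],
    [0.34,1.2,-0.05,-4.7],
    [0.38,1.28,-0.05,-5]
  ]
}}

```text
clock: 4.82
position: [0.6845, 0.0153, 0.2005]
ee_rot: [0.0, 0.275, 0.961, -0.0]
contact_force: [0.3, -1.3, 1.5]
width: 0.0149
gripper_force: 25.2
```

Call:
{"api": "drive_tool", "payload": {
  "rows": [
    [0,0.09,0,-0.3],
    [0.01,0.18,0,-0.7],
    [0.02,0.27,0,-1],
    [0.04,0.4,0,-1.5],
    [0.07,0.53,0,-2],
    [0.11,0.66,0,-2.5],
    [0.15,0.79,0,-3],
    [0.19,0.88,0,-3.37]
  ]
}}

```text
clock: 5.48
position: [0.6925, 0.0362, 0.2005]
ee_rot: [0.001, 0.103, 0.995, -0.0]
contact_force: [2.3, -1.5, 0.1]
width: 0.0149
gripper_force: 25.2
```

Call:
{"api": "drive_tool", "payload": {
  "rows": [
    [0,0,0,0],
    [0,0,0,0],
    [0,0,0,0],
    [0,0,0,0],
    [0,0,0,0],
    [0,0,0,0],
    [0,0,0,0],
    [0,0,0,0]
  ]
}}

```text
clock: 6.15
position: [0.6924, 0.0365, 0.2006]
ee_rot: [0.001, 0.104, 0.995, 0.0]
contact_force: [5.3, -0.7, -1.1]
width: 0.015
gripper_force: 24.9
```

```bash
python3 - <<'E'
from h import *
s=get_state();p,R=tool(s);print(s['clock'],p,s['width'],s['gripper_force'],s['contact_force'],rel(p),R.T@s['contact_force'])
piv=np.array([.6286,.0481]);c=p[:2];print(np.hypot(*(c-piv)),np.degrees(np.arctan2(*(c-piv)[::-1])),s['qpos'])
E
```

```text
6.15 [0.69244551 0.03646278 0.2006369 ] 0.014991221585615623 24.947729408740997 [ 5.25562693 -0.66541127 -1.06173975] (array([0., 0., 0.]), 'turn', 0, 'yaw now', np.float64(78.05)) [-5.27740214  0.43630538  1.07254007]
0.06489740873057064 -10.329988598326981 [-4.78068538e-02  4.81748184e-01  1.31119765e+00  3.35865287e-04
  1.34657578e+00 -1.41015325e+00]
```

Call:
{"api": "drive_tool", "payload": {
  "rows": [
    [0,0,0,0],
    [0,0,0,0],
    [0,0,0,0],
    [0,0,-0.3,0],
    [0,0,-0.8,0],
    [0,0,-1.5,0],
    [0,0,-2.5,0],
    [0,0,-3.5,0]
  ],
  "grip": 50
}}

```text
clock: 6.82
position: [0.6906, 0.0366, 0.2891]
ee_rot: [-0.001, 0.104, 0.995, -0.0]
contact_force: [0.8, -0.8, 0.5]
width: 0.0499
gripper_force: 0.0
```

Call:
{"api": "drive_tool", "payload": {
  "rows": [
    [0,0,-0.7,0],
    [0,0,-1.4,0],
    [0,0,-1.7,0],
    [0,0,-1.9,0],
    [0,0,-2,0],
    [0,0,-2,0],
    [0,0,-2,0],
    [0,0,-2,0]
  ],
  "grip": 72
}}

```text
clock: 7.48
position: [0.6911, 0.0366, 0.337]
ee_rot: [-0.001, 0.104, 0.995, -0.0]
contact_force: [-0.6, 0.3, -0.5]
width: 0.0717
gripper_force: 0.0
```

```bash
python3 - <<'E'
from h import *
s=get_state();print(s['clock'],s['position'],s['qd'].round(4))
snap('wrist','w2')
im=cv2.imread('pics/w2.png'); cv2.imwrite('pics/c3.png',cv2.resize(im[0:250,150:400],None,fx=2.4,fy=2.4,interpolation=cv2.INTER_CUBIC))
E
```

```text
7.4833 [0.69109045 0.03657688 0.33696245] [ 0.0013  0.0007 -0.0008  0.0004  0.0009  0.0011]
```

View pics/c3.png

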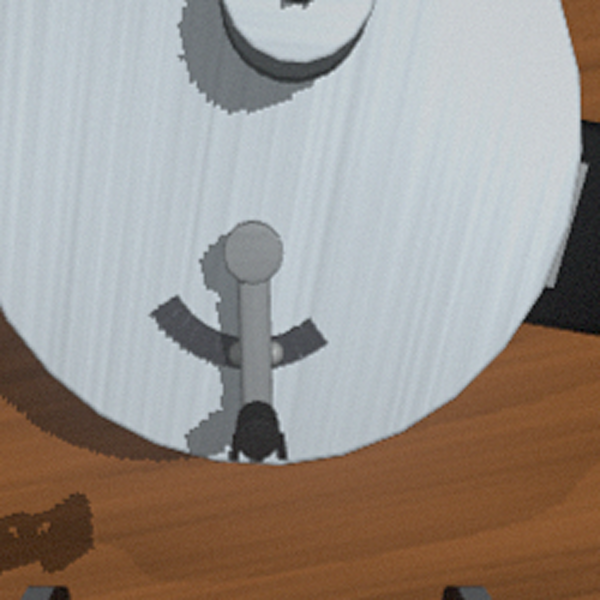

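The lever arm, at crop x≈256, lies midway between the bumps at (235,352) and (276,352), and the bars show on either side of the knob. It is in the notch and has stayed there with the gripper off. Now on to the cap.

Call:
{"api": "drive_tool", "payload": {
  "rows": [
    [0.3,0,0,0.8],
    [1,0.1,0,1.8],
    [2,0.2,0.3,2.8],
    [3,0.3,0.8,3.9],
    [4,0.4,1.4,5],
    [5,0.5,2,6.1],
    [5.7,0.5,2.6,7.1],
    [5.9,0.51,3,8]
  ]
}}

```text
clock: 8.2
position: [0.5456, 0.0803, 0.2617]
ee_rot: [-0.002, 0.501, 0.865, -0.001]
contact_force: [0.7, -0.6, 0.3]
width: 0.0722
gripper_force: 0.0
```

Call:
{"api": "drive_tool", "payload": {
  "rows": [
    [0,0,0,1],
    [0,0,0,2],
    [0,0,0,3],
    [0,0,0,4],
    [0,0,0,5],
    [0,0,0,5.5],
    [0,0,0,5.5],
    [0,0,0,5.5]
  ]
}}

```text
clock: 8.87
position: [0.5495, 0.0795, 0.2629]
ee_rot: [-0.0, 0.724, 0.689, -0.0]
contact_force: [-0.5, 0.5, -0.6]
width: 0.0722
gripper_force: 0.0
```

```bash
python3 - <<'E'
from h import *
s=get_state();print(s['clock'],s['position'],s['qpos'].round(3),rel([.5495,.0795,.180]))
snap('wrist','w3')
E
```

```text
8.8667 [0.54953301 0.07946968 0.26287906] [0.018 0.241 1.53  0.    1.372 0.068] (array([1.000e-03, 2.000e-03, 3.315e+00]), 'turn', 0, 'yaw now', np.float64(-2.82))
```

View pics/w3.png

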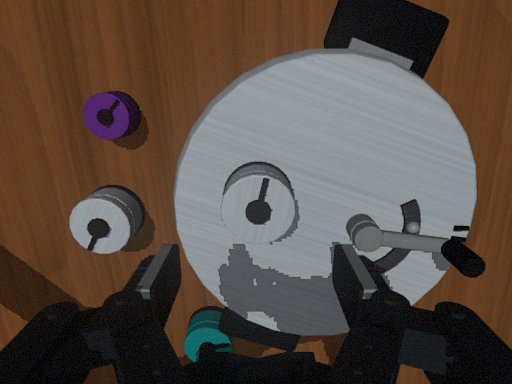

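The picture shows the cap button at (258,211), centred between the fingertips (midpoint about 256). The purple, turquoise and larger white look-alikes are on the table. Descending now.

Call:
{"api": "drive_tool", "payload": {
  "rows": [
    [0,0,0.5,0],
    [0,0,1.2,0],
    [0,0,1.9,0],
    [0,0,2.5,0],
    [0,0,3,0],
    [0,0,3.2,0],
    [0,0,3.3,0],
    [0,0,3.3,0]
  ]
}}

```text
clock: 9.58
position: [0.5498, 0.0795, 0.1806]
ee_rot: [-0.0, 0.725, 0.689, -0.0]
contact_force: [-0.9, -0.4, -0.1]
width: 0.0722
gripper_force: 0.0
```

Call:
{"api": "drive_tool", "payload": {
  "rows": [
    [0,0,0,0],
    [0,0,0,0],
    [0,0,0,0],
    [0,0,0,0],
    [0,0,0,0],
    [0,0,0,0],
    [0,0,0,0],
    [0,0,0,0]
  ],
  "grip": 44,
  "newtons": 25
}}

```text
clock: 10.25
position: [0.5506, 0.0795, 0.1819]
ee_rot: [0.001, 0.725, 0.689, 0.001]
contact_force: [0.3, -0.2, 6.7]
width: 0.0491
gripper_force: 26.4
```

```bash
python3 - <<'E'
from h import *
s=get_state();print(s['clock'],s['position'],s['width'],s['gripper_force'],s['contact_force'],s['moment'],s['qpos'].round(3))
print(world('w3',258,211,z=.19))
E
```

```text
10.25 [0.55055178 0.07947421 0.18193007] 0.04907576918338602 26.40815635677427 [ 0.25711537 -0.18385098  6.65233756] [-0.01788887  0.02315697 -0.03119658] [0.018 0.296 1.661 0.    1.182 0.069]
[0.54953686 0.08046125 0.19      ]
```

Call:
{"api": "drive_tool", "payload": {
  "rows": [
    [0,0,0,-0.3],
    [0,0,0,-0.7],
    [0,0,0,-1.1],
    [0,0,0,-1.5],
    [0,0,0,-1.8],
    [0,0,0,-2],
    [0,0,0,-2],
    [0,0,0,-2]
  ]
}}

```text
clock: 10.92
position: [0.5518, 0.0797, 0.1819]
ee_rot: [0.002, 0.649, 0.761, 0.002]
contact_force: [4.0, -0.0, 6.0]
width: 0.049
gripper_force: 26.4
```

```bash
cat > st.py <<'E'
from h import *
s=get_state();p,R=tool(s);print('t',s['clock'],p,'w',s['width'],s['gripper_force'],'F',s['contact_force'].round(2),'M',s['moment'].round(3),'yaw',np.degrees(np.arctan2(R[1,1],R[0,1])).round(2),'q6',s['qpos'][5])
E
python3 st.py
```

```text
t 10.9167 [0.55176349 0.07965174 0.18191878] w 0.04902221446533008 26.420622928999364 F [ 3.98 -0.02  6.01] M [ 0.121 -0.642  0.004] yaw 9.05 q6 -0.13979425550013946
```

Call:
{"api": "drive_tool", "payload": {
  "rows": [
    [0,0.03,-0.03,-0.3],
    [0,0.06,-0.05,-0.7],
    [0,0.06,-0.05,-1.1],
    [0,0.06,-0.05,-1.5],
    [0,0.06,-0.05,-1.8],
    [0,0.06,-0.05,-2],
    [0,0.06,-0.05,-2],
    [0,0.06,-0.05,-2]
  ]
}}

```text
clock: 11.58
position: [0.5535, 0.0791, 0.1823]
ee_rot: [0.002, 0.567, 0.824, 0.001]
contact_force: [4.7, -1.4, 1.3]
width: 0.049
gripper_force: 25.8
```

```bash
python3 st.py
```

```text
t 11.5833 [0.55349795 0.07907514 0.18233849] w 0.04896722243357221 25.78029024763964 F [ 4.73 -1.4   1.35] M [-0.164 -1.024 -0.685] yaw 20.94 q6 -0.3472429696972532
```

The resisting moment has risen to 0.69 N·m at about 24° counterclockwise, after turning freely at 12°. That is the hard stop, so I'll go the other way.

Call:
{"api": "drive_tool", "payload": {
  "rows": [
    [0,0,0,0.4],
    [0,0,0,0.9],
    [0,0,0,1.4],
    [0,0,0,1.9],
    [0,0,0,2.5],
    [0,0,0,3.2],
    [0,0,0,3.8],
    [0,0,0,4]
  ]
}}

```text
clock: 12.25
position: [0.5505, 0.0791, 0.1821]
ee_rot: [-0.0, 0.726, 0.688, -0.001]
contact_force: [-0.2, -1.4, 5.2]
width: 0.0491
gripper_force: 26.0
```

```bash
python3 st.py
```

```text
t 12.25 [0.55053658 0.07905175 0.18214192] w 0.04908609063511637 26.03586638238994 F [-0.15 -1.37  5.23] M [-0.2    0.183 -0.007] yaw -3.06 q6 0.07216585027620627
```

Free again, so I'm continuing clockwise.

Call:
{"api": "drive_tool", "payload": {
  "rows": [
    [0,0,0,0.4],
    [0,0,0,0.9],
    [0,0,0,1.4],
    [0,0,0,2],
    [0,0,0,2.6],
    [0,0,0,3.2],
    [0,0,0,3.8],
    [0,0,0,4.2]
  ]
}}

```text
clock: 12.92
position: [0.55, 0.0794, 0.1821]
ee_rot: [-0.0, 0.858, 0.513, -0.001]
contact_force: [0.1, 0.2, 5.9]
width: 0.0491
gripper_force: 26.0
```

```bash
python3 st.py
```

```text
t 12.9167 [0.55003483 0.07942643 0.18211097] w 0.04909876796314676 26.049721648141713 F [0.12 0.21 5.86] M [-0.01   0.165 -0.001] yaw -28.28 q6 0.5122735435073784
```

Call:
{"api": "drive_tool", "payload": {
  "rows": [
    [0,0,0,0.5],
    [0,0,0,1.1],
    [0,0,0,1.8],
    [0,0,0,2.5],
    [0,0,0,3.2],
    [0,0,0,3.9],
    [0,0,0,4.5],
    [0,0,0,5]
  ]
}}

```text
clock: 13.58
position: [0.5499, 0.0798, 0.1821]
ee_rot: [-0.0, 0.962, 0.273, -0.001]
contact_force: [-1.2, -0.0, 5.1]
width: 0.0489
gripper_force: 26.1
```

```bash
python3 st.py
```

```text
t 13.5833 [0.54991909 0.07975284 0.18212808] w 0.04894802237065703 26.064536220910668 F [-1.24 -0.05  5.14] M [0.113 0.184 0.005] yaw -58.29 q6 1.03607084710821
```

Call:
{"api": "drive_tool", "payload": {
  "rows": [
    [0,0,0,0.4],
    [0,0,0,0.9],
    [0,0,0,1.5],
    [0,0,0,2.1],
    [0,0,0,2.7],
    [0,0,0,3.3],
    [0,0,0,3.8],
    [0,0,0,4]
  ]
}}

```text
clock: 14.25
position: [0.55, 0.08, 0.1821]
ee_rot: [-0.0, 0.998, 0.068, -0.001]
contact_force: [-1.2, 1.2, 5.6]
width: 0.0488
gripper_force: 26.1
```

```bash
python3 st.py
```

```text
t 14.25 [0.54995619 0.08002146 0.1821271 ] w 0.048844654427085896 26.074050233637536 F [-1.16  1.15  5.64] M [0.14  0.213 0.022] yaw -82.25 q6 1.4540622738353732
```

Call:
{"api": "drive_tool", "payload": {
  "rows": [
    [0,0,0,0.4],
    [0,0,0,0.9],
    [0,0,0,1.4],
    [0,0,0,1.9],
    [0,0,0,2.4],
    [0,0,0,2.9],
    [0,0,0,3.3],
    [0,0,0,3.4]
  ]
}}

```text
clock: 14.92
position: [0.5501, 0.0802, 0.1821]
ee_rot: [-0.0, 0.994, -0.11, -0.001]
contact_force: [-0.6, 1.1, 5.3]
width: 0.0487
gripper_force: 26.1
```

```bash
python3 st.py
```

```text
t 14.9167 [0.55011356 0.08018392 0.18212764] w 0.048710899722922744 26.067501803572668 F [-0.62  1.13  5.28] M [ 0.216  0.142 -0.008] yaw -102.62 q6 1.809567153241069
```

Call:
{"api": "drive_tool", "payload": {
  "rows": [
    [0,0,-0.05,0],
    [0,0,-0.1,0],
    [0,0,-0.15,0],
    [0,0,-0.2,0],
    [0,0,-0.25,0],
    [0,0,-0.25,0],
    [0,0,-0.25,0],
    [0,0,-0.25,0]
  ]
}}

```text
clock: 15.58
position: [0.5506, 0.0798, 0.188]
ee_rot: [-0.0, 0.994, -0.109, -0.001]
contact_force: [-2.1, 1.4, -1.8]
width: 0.0489
gripper_force: 26.1
```

```bash
python3 st.py
```

```text
t 15.5833 [0.55058518 0.07977527 0.18799337] w 0.048903376489731136 26.111707288109756 F [-2.06  1.4  -1.81] M [ 0.099  0.39  -0.032] yaw -102.51 q6 1.8077166232698145
```

The cap rises with only about 2 N of pull, so it is free. Lifting straight up.

Call:
{"api": "drive_tool", "payload": {
  "rows": [
    [0,0,-0.1,0],
    [0,0,-0.2,0],
    [0,0,-0.4,0],
    [0,0,-0.6,0],
    [0,0,-0.8,0],
    [0,0,-1,0],
    [0,0,-1.2,0],
    [0,0,-1.4,0]
  ],
  "newtons": 35
}}

```text
clock: 16.25
position: [0.552, 0.0795, 0.2244]
ee_rot: [-0.0, 0.994, -0.109, 0.001]
contact_force: [0.7, -0.2, -1.3]
width: 0.0487
gripper_force: 36.5
```

Call:
{"api": "drive_tool", "payload": {
  "rows": [
    [0,0,-0.3,0],
    [0,0,-0.7,0],
    [0,0,-1.1,0],
    [0,0,-1.5,0],
    [0,0,-1.9,0],
    [0,0,-2.3,0],
    [0,0,-2.6,0],
    [0,0,-2.7,0]
  ]
}}

```text
clock: 16.92
position: [0.552, 0.0797, 0.2927]
ee_rot: [-0.0, 0.994, -0.109, 0.001]
contact_force: [0.4, -0.4, -0.4]
width: 0.0487
gripper_force: 36.5
```

Call:
{"api": "drive_tool", "payload": {
  "rows": [
    [0,0,0,0],
    [0,0,0,0],
    [0,0,0,0],
    [0,0,0,0],
    [0,0,0,0],
    [0,0,0,0],
    [0,0,0,0],
    [0,0,0,0]
  ]
}}

```text
clock: 17.58
position: [0.5513, 0.0797, 0.2907]
ee_rot: [-0.0, 0.994, -0.109, -0.0]
contact_force: [-1.0, -0.2, -0.9]
width: 0.0484
gripper_force: 36.5
```

```bash
python3 st.py; python3 - <<'E'
from h import *
snap('wrist','w4'); snap('top','top4')
a=cv2.imread('pics/w4.png');b=cv2.imread('pics/top4.png')
o=np.zeros((600,800,3),np.uint8);o[:300,:400]=cv2.resize(a,(400,300));o[:300,400:]=cv2.resize(b,(400,300))
o[300:,:400]=cv2.resize(b[100:220,160:320],(400,300),interpolation=cv2.INTER_CUBIC)
snap('scene','s4');o[300:,400:]=cv2.resize(cv2.imread('pics/s4.png')[150:290,170:350],(400,300),interpolation=cv2.INTER_CUBIC)
cv2.imwrite('pics/f.png',o)
E
```

```text
t 17.5833 [0.55125283 0.07968698 0.29068755] w 0.048370403820331705 36.53108689963119 F [-0.97 -0.19 -0.88] M [-0.024 -0.008 -0.026] yaw -102.51 q6 1.8077772162485162
```

View pics/f.png

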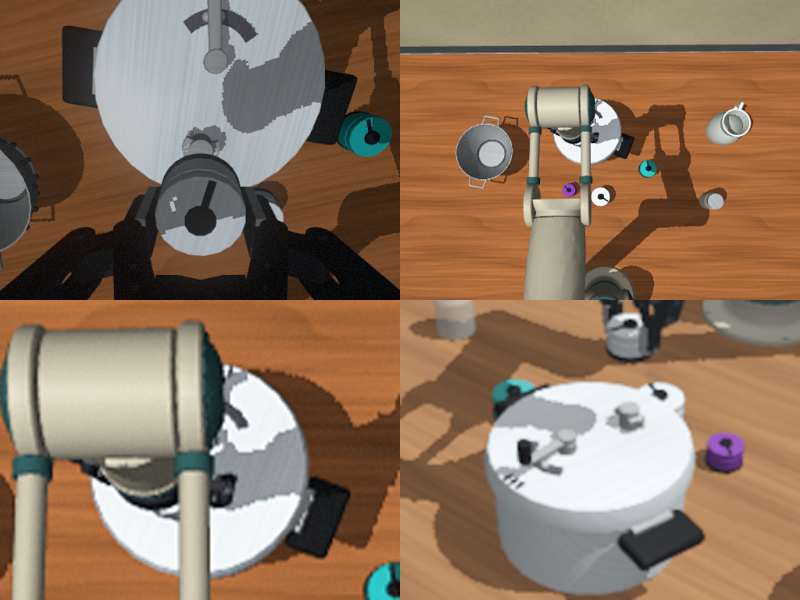

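The wrist view (upper left) shows the cap held between the pads with its button at (200,220), the bare valve stub below it at (200,145), and the lever still between its bumps at (217,30). The pitcher, colander and jar have not moved. Handing in.

```bash
python3 -c "
from h import *
print(np.abs(get_state()['qd']).max()); print(order.sign_off())"
```

```text
0.0018286879812051604
the job is handed in; nothing more can be done
None
```

The job is handed in: the lever sits in the marked notch; the cap stopped hard counterclockwise, came free clockwise, and is held still about 11 cm above its seat, with the pitcher, colander and jar not touched.

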